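Index the survey table to its next stop

TASK

The stone cast on the survey table has been marked in its first position. Pull the red knob of the spring plunger straight up, swing the turntable counter-clockwise (seen from above) to the next stop, which is the hole in the brass sector, and let the plunger drop fully home in that hole so that the table is locked there; then let go. The sector was clamped by hand, so find its hole by feel and be gentle, do not force the pin sideways against the edge of a hole; the cast must stay seated between its studs, and the two stain vials and the powder vial beside the table must stay where they are.

Things in the scene. Friction and masses are not known exactly. Their poses are not given: they have to be found in the camera images.
- survey_table: Round grey foot, 244 mm across, fixed to the bench; origin on the bench on the turntable's vertical axis, z up. On its front half a steel index ring (168 to 236 mm across, top at 24 mm) whose gap holds the brass sector (top at 22.5 mm). A 107 mm high pillar with a pointed marking lead stands at the far side, 106 mm out, 25 degrees clockwise from this frame's x axis.
- stage (a joint): Angle of the aluminium turntable (158 mm across, top at 38 mm), rad, counter-clockwise positive from above; 0 = first position, locked in a ring hole. Other ring holes at -0.785, -1.571. The next stop, the sector's hole, lies between 0.87 and 1.16, exact angle not measured. Between holes the track is flat: ring up to 0.44, sector to 1.59. Turning takes 0.08 N m plus the pin's drag, about 1 N.
- plunger (a joint): Lift of the spring plunger, m: 0 = fully home in a hole, 0.008 = nose resting on the sector, 0.0095 = on the ring, 0.013 = upper stop. Spring force 4 N at 0, 8.5 N at 0.013. Pin 8 mm thick, nose chamfered 1.5 mm, holes 9.5 mm wide; it bears 35 N sideways. Let down on the sector and moved along with the turntable, it snaps down by itself within about 1.5 mm of the hole's middle.
- knob (a point): Middle of the plunger's red fluted knob: 24 mm high, 23 mm thick at the bottom, 27 mm at the top. It stands on a lug of the turntable 101 mm from the axis, its middle 73 mm above the bench with the plunger home, and rises and sinks with the pin. Below it: a steel barrel (17 mm thick, foot 21 mm) from 58 mm down to the lug (30 mm wide, top at 38 mm). Take it from above by its sides.
- nest (a point): Point on the turntable's axis, on top of its rubber pad (40 mm above the bench) on which the cast stands; it turns with the table.
- cast_middle (a point): Middle of the base of the yellow stone cast (loose, 61 x 66 mm, 33 mm high, about 110 g) that stands on the rubber pad between five brass studs 10 mm high; this point is 12.5 mm above its underside.
- vial_middle (a point): Middle of a small black stain vial with a black cap (22 mm thick, 42 mm high), standing loose on the bench in front of the table; point 21 mm above the bench.
- powder_middle (a point): Middle of a small powder vial with a grey cap (16 mm thick, 46 mm high), standing loose on the bench to the right of the table; point 23 mm above the bench.
- amber_middle (a point): Middle of a small amber glass stain vial with a black cap (22 mm thick, 42 mm high), standing loose on the bench to the left front of the table; point 21 mm above the bench.
Things that resemble listed ones, but are neither listed nor needed, are in the scene too. Leave any pink look-alike of the part that bears cast_middle alone.

How it is judged:
By the outcome, as a careful person would: the job done as asked, in the order asked, and still so for the second after the job is handed in, with the robot touching nothing.
It also fails if it takes over 51 s, if anything falls off the work surface, if the arm or the gripper's body presses on something with over 40 N, if the wrist force passes 120 N, or if a joint passes its speed limit or range.

ROBOT

A 6-joint arm with a two-finger parallel gripper is mounted at the origin on a cart in front of the work surface, level with it; the furniture and walls round the work are solid. World frame = base frame: x ahead of the robot, y to its left, z up, the work surface at z = 0. Lengths are in m, angles in rad, forces in N, time in s.
With the tool pointing down it reaches from about 0.425 to 0.95 m from the base axis. Payload 14.7 kg.
Tool frame: the origin (TCP) lies midway between the tips of the shut fingers; the grasp point (between the pads) lies bot.grasp_offset behind it (bot.grasp_offset is the distance from the TCP to the grasp point, in m); z points along the fingers, x is the direction in which the jaws open and shut, and the axes are right-handed (so a half turn about z gives the same grasp; the last joint's range is limited). The gripper opens to 85 mm and grips with 20 to 120 N. Pads are 22 mm wide; open, the fingers measure 114 mm over their backs; the gripper's body (76 mm by 85 mm) begins 54 mm behind the grasp point. The pads swing forward as they close: fully open they stand 13 mm farther back than shut.
Start: joints at [1.255, 0.48, 1.596, -0, 1.065, -0.047], TCP at [0.173, 0.627, 0.231] pointing down, gripper open.
Joint ranges: [-2.75, 2.75], [-0.82, 2.05], [0.23, 2.67], [-1.56, 4.7], [0.09, 2.69], [-2.92, 2.92]. Speed limits (rad/s): [1.89, 1.89, 2.39, 3.01, 3.01, 3.01].

INTERFACE

Orientations are given as [roll, pitch, yaw] about the fixed x, y, z axes, in that order (R = Rz(yaw) Ry(pitch) Rx(roll)).
In Python, from plant import bot, optics, nets gives the robot as it stands. The module is installed in compiled form; this text tells all that it offers.
- The arm moves only by the shell command python3 -m crank 'ROWS' [FORCE]. ROWS is JSON, one flat list of numbers, 5 for each row, row after row: the shift along the tool's x, y, z in mm, then the turn about the tool's z in degrees, then the closure, from -1 (fully open) to 1 (shut). A call has exactly 8 rows; each row shifts and turns the pose as measured when the row begins, along the tool's axes as they then stand; what a row does not reach is not made up. A row lasts 1/12 s, in which the tool goes at most 41.7 mm and 7.16 degrees, less where a joint would pass 70% of its speed; a pose out of reach is approached as far as the arm can. A call is refused whole if a number of a shift passes 41.7 or a number of a turn 7.16, either way. A call with a gripper value outside its range is refused whole. The fingers move at their own pace and stop on an object; FORCE is the grip in N (left out, the last holds). Time passes only in rows, so rows that do not move let the fingers close, or fill a call up. It gives the time, the measured TCP pose, the force and the opening at its end, in the units of the state.
- bot.get_obs(): the state, without advancing time (a new reading comes with each control period).
- optics.get_image(name): name is "side" or "top" or "wrist"; returns the picture (384x512x3 uint8, blue, green, red); there is no depth.
- optics.get_calibration(name): a dict with "fx", "fy", "cx", "cy" (pixels), "D" ([k1, k2, p1, p2, k3] as OpenCV has them; the pictures are not rectified), "view" (4x4, takes a point from world to camera coordinates). Camera axes: x right, y down, z forward; pixel columns grow to the right and rows downward; lengths in m; the calibration is good to about 2 mm. A picture is of the moment at which its call begins: read the wrist's pose just before it. get_calibration takes no time and is no camera call; for the wrist camera it gives the pose at the moment of the call.
- bot.hand_in(): hands the job in, once; it reports no verdict.
Trained networks look in the newest picture that a camera, given by its name, has taken for a name from the list of things; names that differ only in an ending like _2 or _b are one class to them, and where a whole thing is asked for, a point or a joint stands for the part that bears it (a point fixed in the world has none). Each returns a list of dicts, best first, with "score" (0 to 1); they miss things now and then, are a little off and sometimes report something else, mostly with a low value. They report only what shows in the picture. A call takes as long as a camera call. They do not tell look-alikes from the thing itself.
- nets.spot_in(camera, label): "point" ([x, y, z] in m, in world coordinates, good to about 4 mm: the middle of the surface that is visible of it).
The state is a dict: "t": time; "qpos": joint angles; "joint_vel": joint speeds; "effort": joint torques, N m; "ee_pos": TCP position; "eef_rot": TCP orientation; "contact_force": force on the tool from outside, world axes, zero at the start; "moment": the same for the moment, N m; "finger_gap": finger opening in m.
Only numpy, scipy, OpenCV 4.12 (cv2) and the standard library are available. Lean on these libraries where they do the work, as an engineer would, in place of code of your own. Each camera call takes 0.05 s, during which the arm holds its last target.

## Working session

There is one attempt and no reset: what is moved stays moved. The work goes in short steps, Python scripts to look and compute and a shell command to move; the robot and the scene stay as the last step left them, time stands still between calls to the robot, and variables do not carry over. Pictures are saved under pics/ and viewed, and the job is handed in when it is done.

```bash
mkdir -p pics
cat > h.py <<'E'
import numpy as np,cv2
from plant import bot,optics,nets
E
python3 - <<'E'
from h import *
o=bot.get_obs();print({k:np.round(v,3).tolist() for k,v in o.items()},bot.grasp_offset)
for c in("top","side"):
    cv2.imwrite(f"pics/{c}0.png",optics.get_image(c))
    for l in("knob","nest","cast_middle","vial_middle","powder_middle","amber_middle","survey_table"):
        print(c,l,[(np.round(d["point"],3).tolist(),round(d["score"],2)) for d in nets.spot_in(c,l)][:3])
print(bot.get_obs()["t"])
E
```

```text
{'t': 0.0, 'qpos': [1.255, 0.481, 1.597, 0.0, 1.065, -0.047], 'joint_vel': [0.001, 0.001, 0.001, -0.001, 0.001, 0.002], 'effort': [0.001, -95.065, -43.019, 0.0, 0.012, -0.0], 'ee_pos': [0.172, 0.626, 0.231], 'eef_rot': [-3.142, 0.001, 1.302], 'contact_force': [-0.538, 1.019, -0.134], 'moment': [-0.024, -0.044, -0.014], 'finger_gap': 0.085} 0.0187
top knob [([0.525, -0.314, 0.084], 0.5)]
top nest [([0.59, -0.376, 0.035], 0.79), ([0.569, -0.548, 0.042], 0.46)]
top cast_middle [([0.361, -0.256, 0.027], 0.96), ([0.384, -0.449, 0.026], 0.87), ([0.602, -0.385, 0.062], 0.8)]
top vial_middle [([0.432, -0.36, 0.045], 0.42)]
top powder_middle [([0.565, -0.544, 0.045], 0.42)]
top amber_middle []
top survey_table [([0.599, -0.374, 0.022], 0.74)]
side knob [([0.525, -0.324, 0.076], 0.6)]
side nest [([0.53, -0.323, 0.038], 0.93)]
side cast_middle [([0.365, -0.461, 0.017], 0.67), ([0.365, -0.247, 0.025], 0.64)]
side vial_middle []
side powder_middle [([0.479, -0.259, 0.021], 0.27)]
side amber_middle [([0.479, -0.257, 0.028], 0.67)]
side survey_table [([0.519, -0.382, 0.024], 0.8)]
0.8
```

View pics/top0.png

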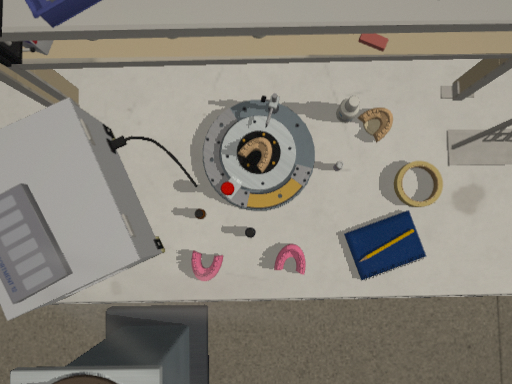

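View pics/side0.png

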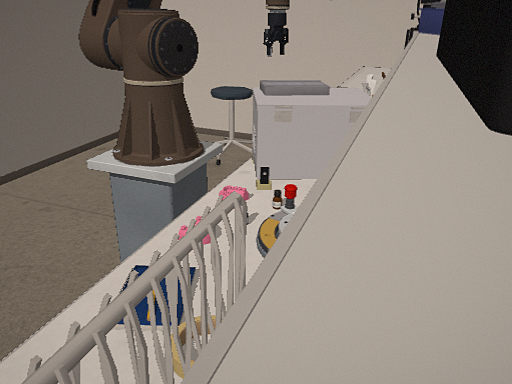

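Run:
```python
from h import *
for c in("top","side"):
    k=optics.get_calibration(c);print(c,{a:np.round(b,3).tolist() for a,b in k.items()})
```

```text
top {'fx': 447.677, 'fy': 447.677, 'cx': 262.589, 'cy': 196.844, 'D': [-0.015, 0.0, 0.0, 0.0, 0.0], 'view': [[-0.018, -1.0, 0.002, -0.376], [-0.997, 0.018, -0.072, 0.514], [0.072, -0.003, -0.997, 0.936], [0.0, 0.0, 0.0, 1.0]]}
side {'fx': 426.224, 'fy': 426.224, 'cx': 255.164, 'cy': 193.477, 'D': [0.005, 0.0, 0.0, 0.0, 0.0], 'view': [[0.935, 0.353, 0.02, -0.306], [0.159, -0.368, -0.916, -0.135], [-0.316, 0.86, -0.4, 1.353], [0.0, 0.0, 0.0, 1.0]]}
```

```bash
cat >> h.py <<'E'
def ray(c,u,v,k=None):
    k=k or optics.get_calibration(c)
    K=np.array([[k["fx"],0,k["cx"]],[0,k["fy"],k["cy"]],[0,0,1]])
    p=cv2.undistortPoints(np.array([[[u,v]]],float),K,np.array(k["D"],float))[0,0]
    V=np.array(k["view"]);R=V[:3,:3];o=-R.T@V[:3,3]
    return o,R.T@np.array([p[0],p[1],1])
def atz(c,u,v,z,k=None):
    o,d=ray(c,u,v,k);return o+d*(z-o[2])/d[2]
def proj(c,P,k=None):
    k=k or optics.get_calibration(c)
    K=np.array([[k["fx"],0,k["cx"]],[0,k["fy"],k["cy"]],[0,0,1]]);V=np.array(k["view"])
    return cv2.projectPoints(np.array(P,float).reshape(-1,1,3),cv2.Rodrigues(V[:3,:3])[0],V[:3,3],K,np.array(k["D"],float))[0][:,0]
E
python3 - <<'E'
from h import *
b=atz("side",257,178,0);print("boxfoot",b)
for h in(.1,.15,.2,.25,.3):print(h,proj("side",[b[0],b[1],h]))
print("topcorner",[atz("top",162,252,z).round(3) for z in(0,.15,.2,.25)],[atz("top",72,100,z).round(3) for z in(0.2,)])
print("shelf",[atz("top",259,62,z).round(3) for z in(0,.2,.4,.6)])
print("knob",atz("top",228,188,.085),"axis",atz("top",258.5,154,.038))
im=cv2.imread("pics/top0.png");cv2.imwrite("pics/z0.png",cv2.resize(im[90:250,180:360],None,fx=4,fy=4,interpolation=cv2.INTER_CUBIC)[:600])
E
```

```text
boxfoot [ 3.68741536e-01 -9.51092044e-02  5.55111512e-17]
0.1 [[257.84433973 142.39080203]]
0.15 [[258.28978868 123.60612781]]
0.2 [[258.75195437 104.11774292]]
0.25 [[259.2318256  83.8840916]]
0.3 [[259.73047299  62.86018374]]
topcorner [array([ 0.393, -0.166,  0.   ]), array([ 0.4 , -0.2 ,  0.15]), array([ 0.403, -0.211,  0.2  ]), array([ 0.405, -0.222,  0.25 ])] [array([ 0.671, -0.053,  0.2  ])]
shelf [array([ 0.81 , -0.383,  0.   ]), array([ 0.733, -0.383,  0.2  ]), array([ 0.657, -0.383,  0.4  ]), array([ 0.581, -0.383,  0.6  ])]
knob [ 0.52145879 -0.31691354  0.085     ] axis [ 0.59648343 -0.37851601  0.038     ]
```

View pics/z0.png

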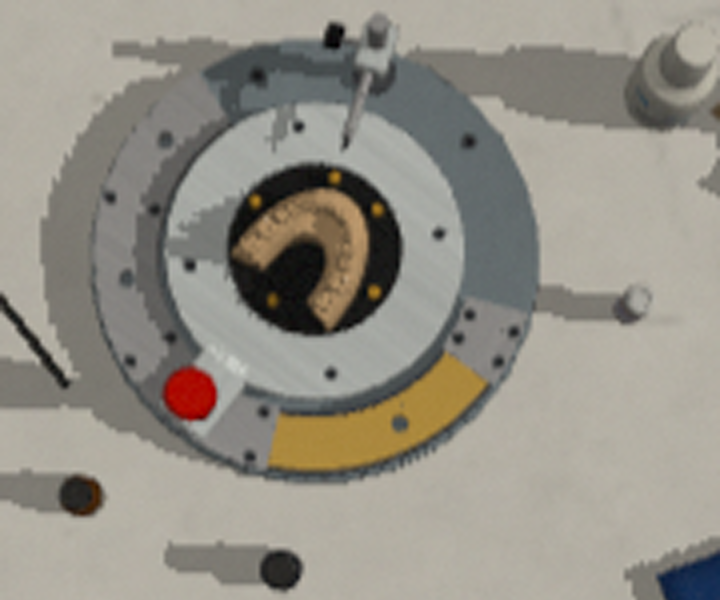

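Run:
```python
from h import *
A=atz("top",180+314.5/4,90+250/4,.038);H=atz("top",180+400/4,90+424/4,.0225);K=atz("top",180+190/4,90+393/4,.085)
K2=atz("side",291,188,.085)
O2=atz("top",180+316/4,90+261/4,.01)
print(A,O2,H,K,K2)
for c in(A,):
  for n,p in(("K",K),("H",H)):
    d=p-c;print(n,np.hypot(d[0],d[1]),np.degrees(np.arctan2(d[1],d[0]))%360)
```

```text
[ 0.59966621 -0.37883571  0.038     ] [ 0.59845381 -0.3794292   0.01      ] [ 0.5081864  -0.42252009  0.0225    ] [ 0.52097832 -0.31591377  0.085     ] [ 0.52612135 -0.32233466  0.085     ]
K 0.10075195113620586 141.35279341452951
H 0.10137495133857795 205.5258861245509
```

```bash
python3 -m crank '[-18,0,-22,0,-1, -18,0,-22,0,-1, -18,0,-22,0,-1, -18,0,-22,0,-1, -18,0,-22,0,-1, -18,10,-22,2,-1, -18,20,-20,4,-1, -18,30,-10,4,-1]' 60
```

```text
t: 1.47
ee_pos: [0.1851, 0.4653, 0.3961]
eef_rot: [-3.141, 0.006, 1.129]
contact_force: [0.4, 1.2, 0.0]
finger_gap: 0.0853
```

```bash
python3 -m crank '[0,38,0,4.4,-1, 0,38,0,4.4,-1, 0,38,0,4.4,-1, 0,38,0,4.4,-1, 0,38,0,4.4,-1, 0,38,0,4.4,-1, 0,38,0,4.4,-1, 0,38,0,4.4,-1]'; python3 -m crank '[0,38,0,4.4,-1, 0,38,0,4.4,-1, 0,38,0,4.4,-1, 0,38,0,4.4,-1, 0,38,0,4.4,-1, 0,38,0,4.4,-1, 0,38,0,4.4,-1, 0,38,0,4.4,-1]'
```

```text
t: 2.13
ee_pos: [0.4175, 0.2592, 0.4024]
eef_rot: [-3.14, -0.006, 0.49]
contact_force: [1.1, 0.2, 0.6]
finger_gap: 0.0851
t: 2.8
ee_pos: [0.4837, -0.0482, 0.4019]
eef_rot: [-3.135, -0.008, -0.156]
contact_force: [2.0, 0.3, -0.4]
finger_gap: 0.0854
```

```bash
python3 -m crank '[10,32,0,7.1,-1, 14,31,0,7.1,-1, 17,29,0,7.1,-1, 21,26,0,7.1,-1, 24,23,0,7.1,-1, 27,20,0,7.1,-1, 29,17,0,7.1,-1, 31,13,0,7.1,-1]'; python3 -m crank '[0,0,0,7.1,-1, 0,0,0,7.1,-1, 0,0,0,7.1,-1, 0,0,0,7.1,-1, 0,0,0,7.1,-1, 0,0,0,7.1,-1, 0,0,0,7.1,-1, 0,0,0,7.1,-1]'
python3 - <<'E'
from h import *
o=bot.get_obs();k=optics.get_calibration("wrist")
cv2.imwrite("pics/w1.png",optics.get_image("wrist"))
print([(np.round(d["point"],4).tolist(),round(d["score"],2)) for d in nets.spot_in("wrist","knob")])
print(o["ee_pos"],o["eef_rot"],o["qpos"].round(2) if hasattr(o["qpos"],"round") else o["qpos"]);print(repr(k))
E
```

```text
t: 3.47
ee_pos: [0.5183, -0.3298, 0.4027]
eef_rot: [-3.13, -0.001, -1.159]
contact_force: [0.3, 0.6, -0.3]
finger_gap: 0.0855
t: 4.13
ee_pos: [0.5174, -0.3393, 0.4003]
eef_rot: [-3.136, 0.008, -2.159]
contact_force: [-0.7, 0.6, 0.1]
finger_gap: 0.0853
[([0.5242, -0.3142, 0.0882], 0.68), ([0.4814, -0.2545, 0.0307], 0.55)]
[ 0.51738223 -0.33930474  0.40025911] [-3.13568418  0.00787906 -2.15857459] [-0.63  0.31  1.44  0.01  1.38  1.52]
{'fx': 271.7254115355788, 'fy': 271.7254115355788, 'cx': 255.40194834871107, 'cy': 191.58966572305084, 'D': array([-0.02655073,  0.        ,  0.        ,  0.        ,  0.        ]), 'view': array([[-0.55636611, -0.83089892, -0.00798343,  0.01052323],
       [-0.79148394,  0.52699976,  0.30955521,  0.49547996],
       [-0.25300182,  0.17854478, -0.95084796,  0.73312564],
       [ 0.        ,  0.        ,  0.        ,  1.        ]])}
```

View pics/w1.png

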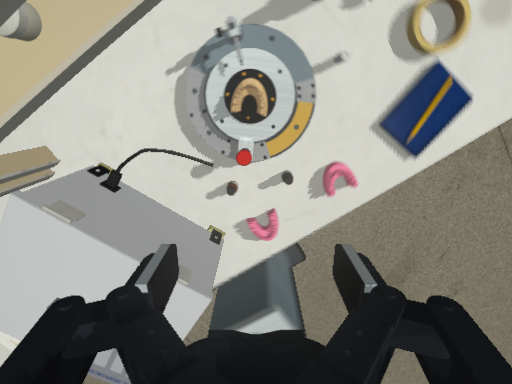

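```bash
cat >> h.py <<'E'
def togo(P):
    "world delta -> tool mm"
    from scipy.spatial.transform import Rotation as R
    o=bot.get_obs();return R.from_euler("xyz",o["eef_rot"]).inv().apply(np.array(P)-o["ee_pos"])*1000
E
python3 - <<'E'
from h import *
im=cv2.imread("pics/w1.png").astype(int)
m=(im[...,2]>120)&(im[...,1]<60)&(im[...,0]<60);m[:140]=0;m[170:]=0
v,u=np.nonzero(m);print(u.min(),u.max(),v.min(),v.max(),u.mean(),v.mean())
print(atz("wrist",u.mean(),v.mean(),.08),atz("wrist",247,94,.038))
K=[.5225,-.3155,.15];print(togo(K))
E
```

```text
236 250 150 164 243.28571428571428 157.21142857142857
[ 0.52346474 -0.31345192  0.08      ] [ 0.6072288  -0.37612114  0.038     ]
[-20.68666942  10.34734331 250.38783555]
```

```bash
python3 -m crank '[-4,2,38,3,-1, -4,2,38,2,-1, -4,2,38,0,-1, -4,2,38,0,-1, -4,2,38,0,-1, -2,1,38,0,-1, 0,0,30,0,-1, 0,0,8,0,-1]'
python3 - <<'E'
from h import *
o=bot.get_obs();k=optics.get_calibration("wrist")
im=optics.get_image("wrist");cv2.imwrite("pics/w2.png",im)
im=im.astype(int)
m=(im[...,2]>120)&(im[...,1]<60)&(im[...,0]<60)
v,u=np.nonzero(m);print(u.min(),u.max(),v.min(),v.max(),u.mean(),v.mean())
print(atz("wrist",u.mean(),v.mean(),.081))
print([(np.round(d["point"],4).tolist(),round(d["score"],2)) for d in nets.spot_in("wrist","knob")])
print(o["ee_pos"],o["eef_rot"],togo([.5225,-.3155,.15]))
E
```

```text
t: 4.9
ee_pos: [0.5283, -0.3162, 0.1303]
eef_rot: [-3.122, 0.008, -2.203]
contact_force: [-2.4, 0.7, -0.4]
finger_gap: 0.0852
243 275 198 236 259.3969957081545 218.9656652360515
[ 0.52340985 -0.31418798  0.081     ]
[([0.5237, -0.3162, 0.0868], 0.68)]
[ 0.5283177  -0.31616448  0.13026893] [-3.12196922  0.00802832 -2.20324161] [  2.72475583   6.00726418 -17.05589617]
```

View pics/w2.png

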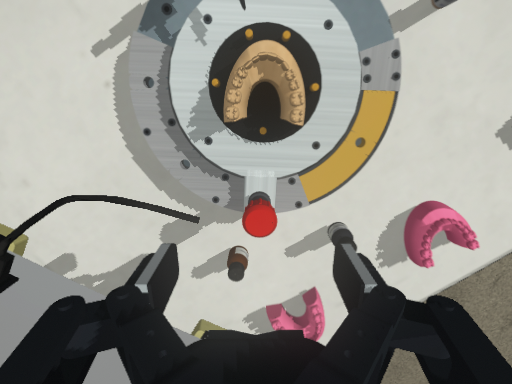

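Run:
```python
from h import *
A=atz("wrist",265.5,83,.04);H=atz("wrist",360.5,142.5,.0225);K=atz("wrist",260,220.5,.085)
print(A,H,K)
for n,p in(("K",K),("H",H)):
    d=p-A;print(n,np.hypot(d[0],d[1]),np.degrees(np.arctan2(d[1],d[0]))%360)
print(togo([.5225,-.3155,.056]), togo(list(K[:2])+[.056]))
```

```text
[ 0.60350862 -0.37944012  0.04      ] [ 0.5098001  -0.42165698  0.0225    ] [ 0.52376135 -0.31505906  0.085     ]
K 0.1024916955106256 141.0855860834673
H 0.10277912883174369 204.25215899840515
[ 3.48953561  8.03731799 76.91906854] [ 2.38687038  7.28304043 76.94433612]
```

```bash
python3 -m crank '[2,5,0,3,-1, 1,2,15,0,-1, 0,0,20,0,-1, 0,0,20,0,-1, 0,0,15,0,-1, 0,0,5,0,-1, 0,0,0,0,-1, 0,0,0,0,-1]'
python3 - <<'E'
from h import *
o=bot.get_obs()
cv2.imwrite("pics/w3.png",optics.get_image("wrist"))
print(o["ee_pos"],o["eef_rot"],togo([.523,-.3152,.056]))
E
```

```text
t: 5.67
ee_pos: [0.5348, -0.3243, 0.0749]
eef_rot: [-3.095, 0.011, -2.246]
contact_force: [0.3, 0.1, -0.5]
finger_gap: 0.0853
[ 0.53476634 -0.3243164   0.07490658] [-3.09456939  0.01095294 -2.24581153] [ 0.51800857 16.10250494 18.47281651]
```

View pics/w3.png

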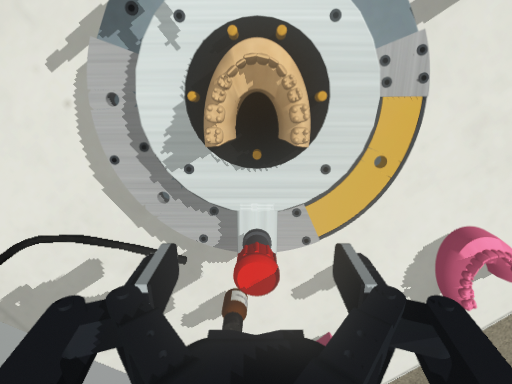

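```bash
python3 -m crank '[0,8,0,0,-1, 0,6,0,0,-1, 0,2,5,0,-1, 0,0,6,0,-1, 0,0,5,0,-1, 0,0,2,0,-1, 0,0,0,0,-1, 0,0,0,0,-1]'
python3 - <<'E'
from h import *
o=bot.get_obs()
cv2.imwrite("pics/w4.png",optics.get_image("wrist"))
print(o["ee_pos"],o["eef_rot"],togo([.523,-.3152,.056]))
E
```

```text
t: 6.38
ee_pos: [0.5234, -0.3147, 0.0584]
eef_rot: [-3.089, 0.011, -2.245]
contact_force: [-0.9, 0.1, 0.4]
finger_gap: 0.0851
[ 0.52340547 -0.31465439  0.05844082] [-3.08924442  0.011348   -2.24480187] [0.75352461 0.09079415 2.44894207]
```

View pics/w4.png

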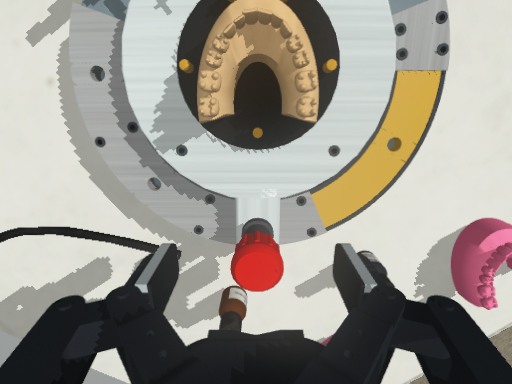

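```bash
python3 -m crank '[0,0,2,0,-0.5, 0,0,1,0,0, 0,0,0,0,0.3, 0,0,0,0,0.5, 0,0,0,0,1, 0,0,0,0,1, 0,0,0,0,1, 0,0,0,0,1]' 60
python3 - <<'E'
from h import *
o=bot.get_obs()
cv2.imwrite("pics/w5.png",optics.get_image("wrist"))
print(o["ee_pos"],o["eef_rot"],o["contact_force"],o["moment"],o["finger_gap"])
E
```

```text
t: 7.1
ee_pos: [0.5238, -0.315, 0.0555]
eef_rot: [-3.089, 0.011, -2.245]
contact_force: [0.0, -0.8, -3.2]
finger_gap: 0.0237
[ 0.52381433 -0.31501842  0.05553497] [-3.08899834  0.01135244 -2.24505268] [ 1.69050337e-03 -8.41012029e-01 -3.18357049e+00] [-0.08869271  0.06590052 -0.09467994] 0.023697542946162165
```

View pics/w5.png

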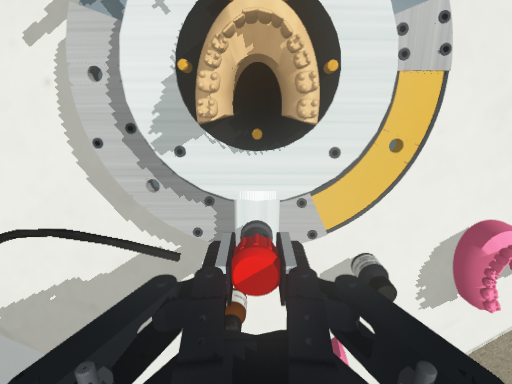

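```bash
python3 -m crank '[0,0,-2,0,1, 0,0,-2,0,1, 0,0,-2,0,1, 0,0,-2,0,1, 0,0,-2,0,1, 0,0,-1,0,1, 0,0,0,0,1, 0,0,0,0,1]'
python3 - <<'E'
from h import *
o=bot.get_obs()
print(o["ee_pos"],o["eef_rot"],o["contact_force"],o["moment"],o["finger_gap"])
E
```

```text
t: 7.82
ee_pos: [0.5236, -0.3151, 0.0669]
eef_rot: [-3.088, 0.011, -2.245]
contact_force: [2.3, -1.8, -8.9]
finger_gap: 0.0241
[ 0.52364586 -0.31505404  0.06693031] [-3.08840744  0.01137673 -2.24510045] [ 2.27904999 -1.75857261 -8.87170915] [-0.28698086 -0.23580009 -0.09038404] 0.02410674004572138
```

```bash
python3 -m crank '[0,0,-0.8,0,1, 0,0,0,0,1, 1.8,0,0,-1,1, 1.8,0,0,-1,1, 1.8,0,0,-1,1, 0,0,0,0,1, 0,0,0,0,1, 0,0,0,0,1]'
python3 - <<'E'
from h import *
o=bot.get_obs()
cv2.imwrite("pics/w6.png",optics.get_image("wrist"))
print(o["ee_pos"],o["eef_rot"],o["contact_force"],o["moment"],o["finger_gap"])
E
```

```text
t: 8.48
ee_pos: [0.5199, -0.32, 0.0674]
eef_rot: [-3.088, 0.008, -2.187]
contact_force: [3.6, -1.3, -9.7]
finger_gap: 0.024
[ 0.51992738 -0.31995339  0.06738907] [-3.087835    0.00827719 -2.18663461] [ 3.63464921 -1.2975882  -9.66016247] [-1.54270961e-01 -4.53729848e-01 -1.48391732e-04] 0.02400374015386636
```

View pics/w6.png

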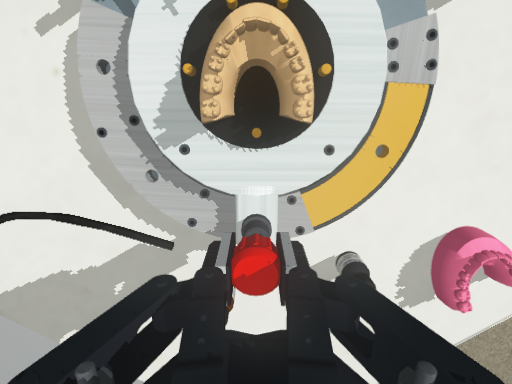

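```bash
python3 -m crank '[5.3,-0.2,0,-3,1, 5.3,-0.2,0,-3,1, 5.3,-0.2,0,-3,1, 5.3,-0.2,0,-3,1, 5.3,-0.2,0,-3,1, 5.3,-0.2,0,-3,1, 0,0,0,0,1, 0,0,0,0,1]'
cat >> h.py <<'E'
def st(A=(.602,-.379)):
    from scipy.spatial.transform import Rotation as R
    o=bot.get_obs();r=R.from_euler("xyz",o["eef_rot"])
    d=np.array(o["ee_pos"])[:2]-A
    print("pos",np.round(o["ee_pos"],4),"rot",np.round(o["eef_rot"],3),"r %.4f th %.2f yaw+270 %.2f"%(np.hypot(*d),np.degrees(np.arctan2(d[1],d[0]))%360,np.degrees(o["eef_rot"][2])+270))
    print("F tool",r.inv().apply(o["contact_force"]).round(2),"M",r.inv().apply(o["moment"]).round(3),"gap",round(o["finger_gap"],4),"t",round(o["t"],2))
E
python3 -c "
from h import *
st()"
```

```text
t: 9.2
ee_pos: [0.5056, -0.3487, 0.0672]
eef_rot: [-3.089, -0.008, -1.862]
contact_force: [3.6, -0.6, -8.9]
finger_gap: 0.024
pos [ 0.5056 -0.3487  0.0672] rot [-3.089 -0.008 -1.862] r 0.1010 th 162.57 yaw+270 163.32
F tool [-0.59 -3.17  9.08] M [ 0.478 -0.325  0.135] gap 0.024 t 9.2
```

```bash
python3 -m crank '[5.3,-0.2,0,-3,1, 5.3,-0.2,0,-3,1, 5.3,-0.2,0,-3,1, 5.3,-0.2,0,-3,1, 5.3,-0.2,0,-3,1, 5.3,-0.2,0,-3,1, 5.3,-0.2,0,-3,1, 5.3,-0.2,0,-3,1]'; python3 -c "
from h import *
st();cv2.imwrite('pics/w7.png',optics.get_image('wrist'));cv2.imwrite('pics/t7.png',optics.get_image('top')[90:250,180:360].repeat(4,0).repeat(4,1)[:600])"
```

```text
t: 9.87
ee_pos: [0.5017, -0.3879, 0.0672]
eef_rot: [-3.099, -0.025, -1.444]
contact_force: [0.6, -5.2, -8.0]
finger_gap: 0.024
pos [ 0.5017 -0.3879  0.0672] rot [-3.099 -0.025 -1.444] r 0.1007 th 185.08 yaw+270 187.24
F tool [5.07 0.37 8.11] M [-0.075 -0.003  0.594] gap 0.024 t 9.87
```

View pics/w7.png

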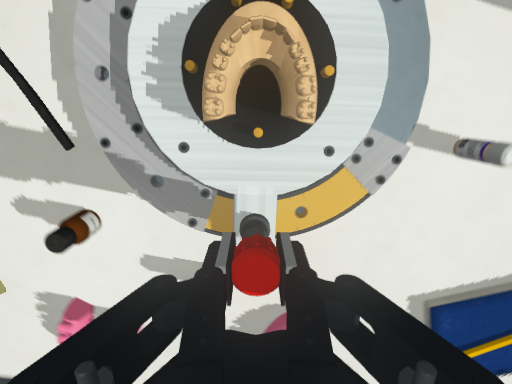

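View pics/t7.png

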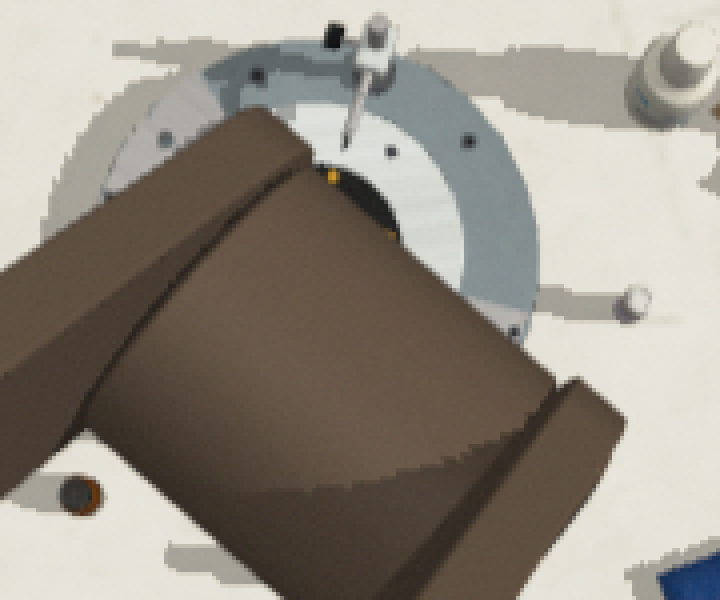

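```bash
python3 -c "
from h import *
H=atz('wrist',301,211.5,.0225)
A=np.array([.602,-.379])
# barrel foot axis ref: studs L(190,66) R(329,71) B(258,132) top z .05
S=[atz('wrist',*p,.05) for p in((190,66),(329,71),(258,132))];print(S)
for p in [H]+S:
  d=p[:2]-A;print(p.round(4),np.hypot(*d),np.degrees(np.arctan2(d[1],d[0]))%360)
L=atz('wrist',255.5,192,.038);d=L[:2]-A;print('lug',L,np.degrees(np.arctan2(d[1],d[0]))%360)
st()
"
```

```text
[array([ 0.59732387, -0.33890421,  0.05      ]), array([ 0.60465504, -0.4162449 ,  0.05      ]), array([ 0.56625135, -0.38080484,  0.05      ])]
[ 0.5106 -0.4214  0.0225] 0.10075706197335553 204.89846047422992
[ 0.5973 -0.3389  0.05  ] 0.04036754628293966 96.65201322143449
[ 0.6047 -0.4162  0.05  ] 0.03733941180621159 274.07748234837527
[ 0.5663 -0.3808  0.05  ] 0.03579418111867591 182.89022697995662
lug [ 0.5261382  -0.38462492  0.038     ] 184.24054994697914
pos [ 0.5017 -0.3885  0.0672] rot [-3.099 -0.025 -1.445] r 0.1007 th 185.41 yaw+270 187.22
F tool [4.72 0.14 7.86] M [-0.152  0.134  0.486] gap 0.0237 t 9.97
```

```bash
python3 -m crank '[4.9,-0.2,0,-2.3,1, 4.9,-0.2,0,-2.3,1, 4.9,-0.2,0,-2.3,1, 4.9,-0.2,0,-2.3,1, 4,-0.2,0,-2,1, 0,0,0,0,1, 0,0,0,0,1, 0,0,0,0,1]'; python3 -c "
from h import *
st();cv2.imwrite('pics/w8.png',optics.get_image('wrist'))"
```

```text
t: 10.63
ee_pos: [0.5054, -0.4075, 0.066]
eef_rot: [-3.109, -0.025, -1.258]
contact_force: [0.6, -4.2, -7.4]
finger_gap: 0.0237
pos [ 0.5054 -0.4075  0.066 ] rot [-3.109 -0.025 -1.258] r 0.1008 th 196.43 yaw+270 197.89
F tool [4.03 0.97 7.48] M [ 0.008 -0.092  0.323] gap 0.0237 t 10.63
```

View pics/w8.png

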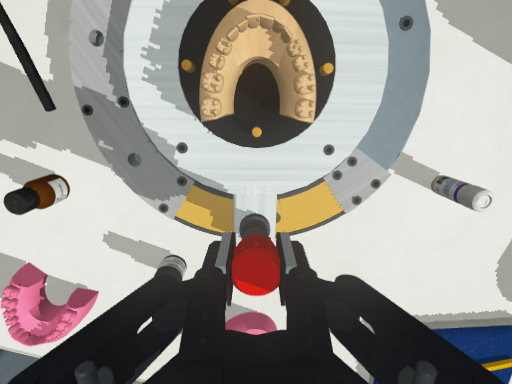

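```bash
python3 -m crank '[3.5,-0.1,0,-1.7,1, 3.5,-0.1,0,-1.7,1, 0,0,0,0,1, 0,0,1,0,1, 0,0,1,0,1, 0,0,1,0,1, 0,0,0,0,1, 0,0,0,0,1]'; python3 -c "
from h import *
st()"
```

```text
t: 11.35
ee_pos: [0.5071, -0.4125, 0.0635]
eef_rot: [-3.111, -0.026, -1.206]
contact_force: [-0.8, -5.4, -4.9]
finger_gap: 0.024
pos [ 0.5071 -0.4125  0.0635] rot [-3.111 -0.026 -1.206] r 0.1006 th 199.46 yaw+270 200.91
F tool [4.59 2.8  4.99] M [-0.329 -0.05   0.346] gap 0.024 t 11.35
```

```bash
python3 -m crank '[0,0,0.7,0,1, 0,0,0,0,0.36, 0,0,0,0,0.36, 0,0,0,0,0.36, 0,0,0,0,0.36, 0,0,0,0,0.36, 0,0,0,0,0.36, 0,0,0,0,0.36]' 20; python3 -c "
from h import *
st();cv2.imwrite('pics/w9.png',optics.get_image('wrist'))"
```

```text
t: 12.02
ee_pos: [0.5081, -0.4119, 0.0641]
eef_rot: [-3.11, -0.027, -1.205]
contact_force: [-0.1, 0.4, -0.5]
finger_gap: 0.0273
pos [ 0.5081 -0.4119  0.0641] rot [-3.11  -0.027 -1.205] r 0.0995 th 199.32 yaw+270 200.96
F tool [-0.42 -0.05  0.54] M [-0.016 -0.03  -0.001] gap 0.0273 t 12.02
```

View pics/w9.png

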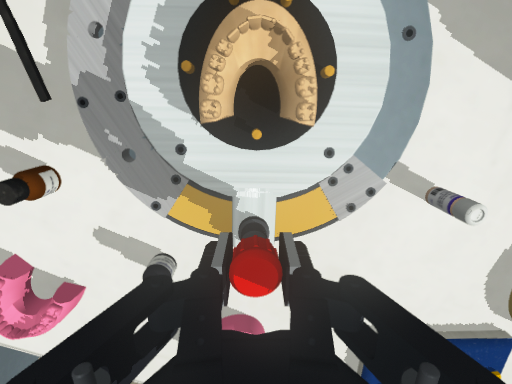

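```bash
python3 -m crank '[1,0,0,-0.5,0.36, 1,0,0,-0.5,0.36, 1,0,0,-0.5,0.36, 1,0,0,-0.5,0.36, 1,0,0,-0.5,0.36, 1,0,0,-0.5,0.36, 0,0,0,0,0.36, 0,0,0,0,0.36]'; python3 -c "
from h import *
st();cv2.imwrite('pics/w10.png',optics.get_image('wrist'))"
```

```text
t: 12.73
ee_pos: [0.5093, -0.4142, 0.0636]
eef_rot: [-3.112, -0.022, -1.146]
contact_force: [-1.1, 0.7, 0.2]
finger_gap: 0.0271
pos [ 0.5093 -0.4142  0.0636] rot [-3.112 -0.022 -1.146] r 0.0992 th 200.81 yaw+270 204.34
F tool [-1.05  0.72 -0.22] M [-0.024 -0.24   0.054] gap 0.0271 t 12.73
```

View pics/w10.png

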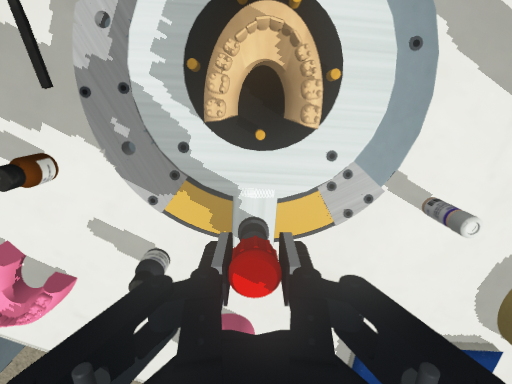

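```bash
python3 -m crank '[1,0.3,0,0,0.36, 1,0.3,0,0,0.36, 1,0.3,0,0,0.36, 1,0.3,0,0,0.36, 1,0.3,0,0,0.36, 0,0,0,0,0.36, 0,0,0,0,0.36, 0,0,0,0,0.36]'; python3 -c "
from h import *
st()"
```

```text
t: 13.45
ee_pos: [0.51, -0.4188, 0.0632]
eef_rot: [-3.112, -0.02, -1.147]
contact_force: [1.0, 3.2, 0.4]
finger_gap: 0.0274
pos [ 0.51   -0.4188  0.0632] rot [-3.112 -0.02  -1.147] r 0.1003 th 203.39 yaw+270 204.29
F tool [-2.48 -2.23 -0.34] M [ 0.24  -0.418 -0.044] gap 0.0274 t 13.45
```

```bash
python3 -m crank '[0.7,0,0,-0.2,0.36, 0.7,0,0,-0.2,0.36, 0.7,0,0,-0.2,0.36, 0,0,0,0,0.36, 0,0,0,0,0.36, 0,0,0,0,0.36, 0,0,0,0,0.36, 0,0,0,0,0.36]'; python3 -c "
from h import *
st();cv2.imwrite('pics/w11.png',optics.get_image('wrist'))"
```

```text
t: 14.12
ee_pos: [0.511, -0.422, 0.0633]
eef_rot: [-3.112, -0.022, -1.135]
contact_force: [-0.1, 0.6, -1.2]
finger_gap: 0.0274
pos [ 0.511  -0.422   0.0633] rot [-3.112 -0.022 -1.135] r 0.1006 th 205.29 yaw+270 204.95
F tool [-0.61 -0.11  1.19] M [ 0.036 -0.092 -0.025] gap 0.0274 t 14.12
```

View pics/w11.png

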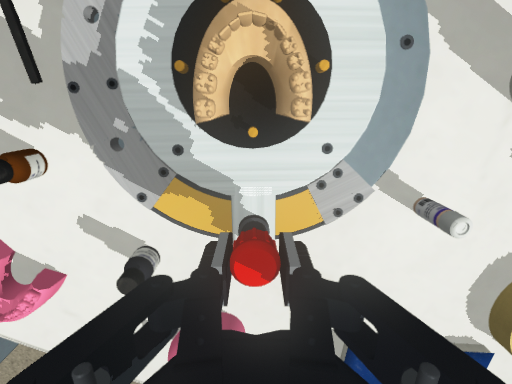

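```bash
python3 -c "
from h import *
A=np.array([.602,-.379])
for th in(203.5,204.5,205.5):
  t=np.radians(th)
  for z in(.085,.093):
    c=np.r_[A+.101*np.array([np.cos(t),np.sin(t)]),z]
    ring=c+np.array([[.0135*np.cos(a),.0135*np.sin(a),0] for a in np.linspace(0,6.28,40)])
    q=proj('wrist',ring);print(th,z,q.min(0).round(1),q.max(0).round(1))
for f in('w3','w4','w5','w9','w10','w11'):
  im=cv2.imread(f'pics/{f}.png').astype(int)
  m=(im[...,2]>120)&(im[...,1]<60)&(im[...,0]<60);m[:,:220]=0;m[:,290:]=0
  v,u=np.nonzero(m);print(f,u.min(),u.max(),v.min(),v.max())
"
```

```text
203.5 0.085 [227.2 243.4] [279.2 288.8]
203.5 0.093 [225.9 251.3] [280.9 298.7]
204.5 0.085 [230.6 243.4] [282.5 288.8]
204.5 0.093 [229.6 251.3] [284.4 298.7]
205.5 0.085 [234.  243.3] [285.9 288.8]
205.5 0.093 [233.2 251.2] [288.  298.7]
w3 234 276 242 294
w4 231 282 231 290
w5 232 278 234 294
w9 229 279 235 295
w10 229 279 236 296
w11 230 278 228 285
```

```bash
python3 -m crank '[0,0,0,0,0.1, 0,0,0,0,-0.2, 0,0,0,0,-0.4, 0,0,0,0,-0.4, 0,0,-5,0,-0.4, 0,0,-15,0,-0.4, 0,0,-20,0,-0.4, 0,0,-20,0,-0.4]'; python3 -c "
from h import *
st();cv2.imwrite('pics/w12.png',optics.get_image('wrist'))
A=np.array([.602,-.379])
for th in(204,):
  t=np.radians(th)
  for z in(.085,.093):
    c=np.r_[A+.101*np.array([np.cos(t),np.sin(t)]),z]
    ring=c+np.array([[.0135*np.cos(a),.0135*np.sin(a),0] for a in np.linspace(0,6.28,40)])
    q=proj('wrist',ring);print(th,z,q.min(0).round(1),q.max(0).round(1))
"
```

```text
t: 14.83
ee_pos: [0.5069, -0.42, 0.1217]
eef_rot: [-3.115, -0.016, -1.135]
contact_force: [0.2, -0.3, 0.1]
finger_gap: 0.0599
pos [ 0.5069 -0.42    0.1217] rot [-3.115 -0.016 -1.135] r 0.1035 th 203.34 yaw+270 204.96
F tool [ 0.35 -0.04 -0.07] M [-0.044  0.017 -0.006] gap 0.0599 t 14.83
204 0.085 [237.2 199.9] [273.8 234. ]
204 0.093 [236.7 203.6] [274.7 238.8]
```

View pics/w12.png

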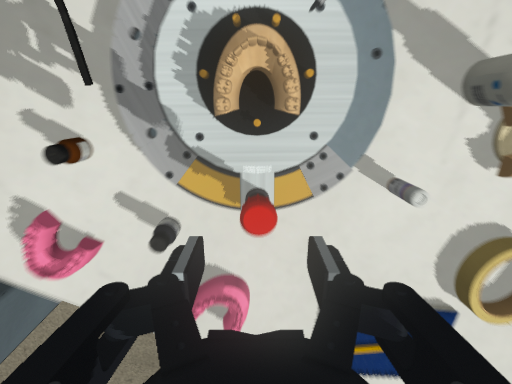

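```bash
python3 -m crank '[0,0,-30,0,-0.4, 0,0,-30,0,-0.4, 0,0,-30,0,-0.4, 0,0,-30,0,-0.4, 0,0,-20,0,-0.4, 0,0,0,0,-0.4, 0,0,0,0,-0.4, 0,0,0,0,-0.4]'; python3 -c "
from h import *
st();s=optics.get_image('side');cv2.imwrite('pics/s13.png',s[170:270,230:330].repeat(6,0).repeat(6,1));cv2.imwrite('pics/t13.png',optics.get_image('top')[90:250,180:360].repeat(4,0).repeat(4,1)[:600])
im=cv2.imread('pics/side0.png')
red=lambda im:(lambda m:[f(x) for x in np.nonzero(m)[::-1] for f in(np.min,np.max)])((im[...,2].astype(int)>110)&(im[...,1]<70)&(im[...,0]<70))
print(red(im),red(s))
A=np.array([.602,-.379])
for th,zz in((141,.085),(204.5,.085),(204.5,.093)):
  t=np.radians(th);c=np.r_[A+.101*np.array([np.cos(t),np.sin(t)]),zz]
  pts=np.array([[c[0]+r*np.cos(a),c[1]+r*np.sin(a),z] for a in np.linspace(0,6.28,40) for r,z in((.0135,zz),(.0115,zz-.024))])
  q=proj('side',pts);print(th,zz,q.min(0).round(1),q.max(0).round(1))
"
```

```text
t: 15.55
ee_pos: [0.5033, -0.4205, 0.2774]
eef_rot: [-3.111, -0.026, -1.135]
contact_force: [-0.4, 0.1, 0.4]
finger_gap: 0.0596
pos [ 0.5033 -0.4205  0.2774] rot [-3.111 -0.026 -1.135] r 0.1071 th 202.83 yaw+270 204.96
F tool [-0.23  0.27 -0.44] M [-0.007  0.024 -0.057] gap 0.0596 t 15.55
[np.int64(285), np.int64(296), np.int64(184), np.int64(198)] [np.int64(262), np.int64(274), np.int64(203), np.int64(218)]
141 0.085 [284.2 184.1] [297.3 199.5]
204.5 0.085 [260.7 202.5] [275.1 219.8]
204.5 0.093 [260.8 198.6] [275.3 215.9]
```

View pics/s13.png

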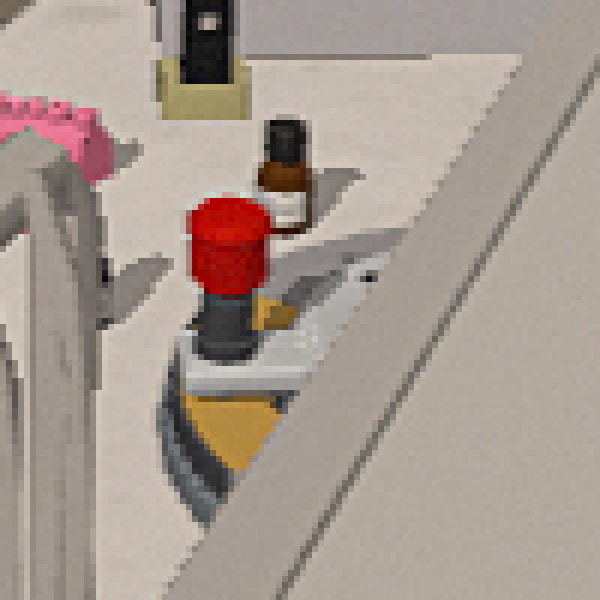

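View pics/t13.png

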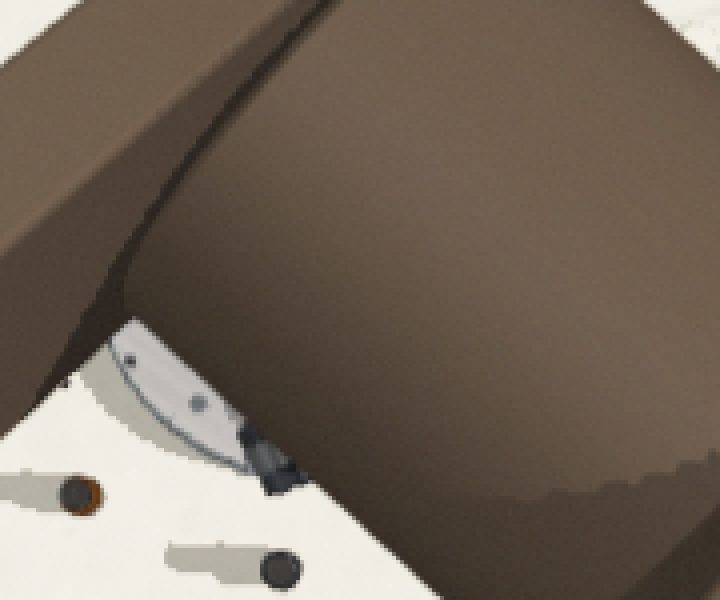

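```bash
python3 -c "
from h import *
bot.hand_in()"
```

```text
the job is handed in; nothing more can be done
```

The turntable is at the next stop with the plunger dropped into the brass sector's hole. I handed the job in at about 15.6 s of the 51 s allowed.

**What I did:** I took the red knob by its sides and raised it about 12 mm. I swung the table about 58° counter-clockwise and let the pin down on the sector. With the fingers held loosely round the knob, I nudged the table on in small steps with about 1 to 3 N sideways until the pin snapped down. Then I opened the gripper and backed straight up to 0.28 m.

**What the last checks showed:**
- **Plunger:** In the side view the knob spans rows 203–218. The fully home height predicts 202.5–219.8, and a pin resting on the sector predicts 198.6–215.9, so it reads as home. The wrist view agrees. That fits a turn of about 63–64°, or 1.11 rad.
- **Cast:** In the last close wrist picture it stood on the pad between its studs.
- **Vials:** The amber and black vials are at the same pixels as at the start. The powder vial was standing in the last close wrist picture, but the arm hid it from the final top view.
- **Forces:** They were near zero once the gripper let go.

**Not checked:** I did not push the table to test the lock, to avoid loading the pin sideways. The lock rests on the knob's height and on the snap. The tool had tilted up to about 3° while gripping and lifting the knob, with no visible effect. During the swing the held knob took about 4–5 N sideways.

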